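# Hold the beam shutter half open behind its guard

## Robot

A 6-joint arm with a two-finger parallel gripper is mounted at the origin on the work surface. World frame = base frame: x ahead of the robot, y to its left, z up, the work surface at z = 0. Lengths are in mm, angles in degrees, forces in N, time in s.
With the tool pointing down it reaches from about 325 to 775 mm from the base axis. Payload 9.3 kg.
Tool frame: the origin (TCP) lies midway between the tips of the shut fingers; the grasp point (between the pads) lies r.tcp_to_grasp behind it (r.tcp_to_grasp is the distance from the TCP to the grasp point, in mm); z points along the fingers, y is the line along which they close (so a half turn about z gives the same grasp; the last joint's range is limited). The gripper opens to 85 mm and grips with 20 to 120 N. Pads are 22 mm wide; open, the fingers measure 114 mm over their backs; the gripper's body (76 mm by 85 mm) begins 54 mm behind the grasp point. The pads swing forward as they close: fully open they stand 13 mm farther back than shut.
Start: joints at [61.501, 14.817, 1.232, 76.415, 0, 81.257], TCP at [185.906, 517.625, 231.279] pointing down, gripper open.
Joint ranges: [-174.27, 174.27], [-52.1, 104.24], [-59.71, 78.15], [-110.17, 111.67], [-87.03, 83.33], [-180, 180]. Speed limits (degrees/s): [127.2, 127.2, 159.86, 180, 180, 180].

## Interface

Orientations are given as [roll, pitch, yaw] about the fixed x, y, z axes, in that order (R = Rz(yaw) Ry(pitch) Rx(roll)).
In Python, from plant import r gives the robot as it stands. The module is installed in compiled form; this text tells all that it offers.
- The arm moves only by the tool play_rows, never from a script. Its argument "series" is a list of rows, each a list of 7 numbers: the shift along the tool's x, y, z in cm, then the turn, a rotation vector about the tool's x, y, z in degrees, then the finger opening in cm, from 0 to 8.54. A call has 1 to 20 rows; each row is the pose to reach, as a shift and turn from the pose commanded when the call began, along the tool's axes at that moment; what a row does not reach only later rows make up. A row lasts 1/12 s, in which the tool goes at most 41.7 mm and 7.16 degrees, less where a joint would pass 70% of its speed; a pose out of reach is approached as far as the arm can. A call with a gripper value outside its range is refused whole. The fingers move at their own pace and stop on an object; "newtons" is the grip in N (left out, the last holds). Time passes only in rows, so rows that repeat a pose let the fingers close. It gives the time, the measured TCP pose, the force, the opening and the grip force at its end, in the units of the state.
- r.get_obs(): the state, without advancing time (a new reading comes with each control period).
- r.camera(name): name is "scene" or "top" or "wrist"; returns a dict with "frame" (420x560x3 uint8, blue, green, red), "depth" (420x560 float32, mm along the optical axis (not along the pixel's ray), 0 where there is no reading), "mtx" (3x3 intrinsics, pixels), "eye" and "attitude" of the camera in the world. Camera axes: x right, y down, z forward; pixel columns grow to the right and rows downward; lengths in mm; the calibration is good to about 2 mm. A picture is of the moment at which its call begins.
- r.hand_in(): hands the job in; it is judged then, once.
The state is a dict: "time_s": time; "q": joint angles; "qvel": joint speeds; "joint_efforts": joint torques, N m; "position": TCP position; "tcp_rot": TCP orientation; "wrist_force": force on the tool from outside, world axes, zero at the start; "torque": the same for the moment, N m; "gripper_width": finger opening in mm; "grasp_force": force on a finger pad.
Only numpy, scipy, OpenCV 4.12 (cv2) and the standard library are available. Lean on these libraries where they do the work, as an engineer would, in place of code of your own. Each camera call takes 0.05 s, during which the arm holds its last target. There are 200 camera calls.

## Task

Pull the amber guard of the beam module all the way down (it has a yellow fin to pull on). Then slide the red tab of the sprung shutter to the left as seen from the robot, to half of its travel (the green mark), never running it to its end stop, and finish while still holding it there with the gripper, at rest. Leave the bottles, vials and other loose things where they are.

Things in the scene. Friction and masses are not known exactly. Their poses are not given: they have to be found in the camera images.
- module: white beam module, bolted down, 320 mm wide (y), 300 deep (x). Origin: on the bench, at the foot of the middle of its front face; x points from front to back, away from the robot, y to the left, z up. Front part: a deck 50 mm high, 130 deep, with rims 22 mm tall at its two sides; behind it a rear housing 100 mm high. The amber guard covers the deck's middle
- half_mark (a point): green painted mark on the deck, at its front edge, on the module's centre line, 12 mm behind its front face. The red tab's centre is level with it (same module y) at half travel; a black mark 30 mm to the right (-y) means shut, a red one 30 mm to the left fully open
- guard (a joint): angle of the amber guard in rad: 0 shut (panel upright), 1.5 fully down (panel level, towards the robot), about a line along the module's y. Stiff, damped hinge; starts shut or ajar by up to 0.12. Pulled past about 0.6 and let go, it falls slowly to its stop by itself (1 to 3 s). About 0.3 kg; a few newtons at the fin move it
- guard_hinge (a point): middle of the guard's hinge line, at the foot of its panel, 50 mm above the bench, 4 mm before the module's front face. The guard is an L of clear amber sheet 5 mm thick, 210 mm wide: a front panel 94 mm tall from the hinge up, and a hood running 100 mm back from the panel's top, over the shutter
- guard_grip (a point): grip point on the yellow fin that stands 40 mm up from the front edge of the guard's hood. Fin 12 mm thick (front to back), 60 wide (module's y); its top is 15 mm above this point, its foot (the hood) 25 below. In the guard's frame, which turns with it, this point is 119 mm up from the hinge line and 3.5 mm back from it
- shutter (a joint): travel of the sprung steel shutter in m: 0 shut, 0.030 half, 0.060 its end stop; it grows towards the module's +y (left). The spring always pushes it shut, with 3 N at 0, 6.6 N at half and 10 N at the end; let go, it springs back
- shutter_tab (a point): centre of the red upright grip tab riding on the shutter, 12 mm thick (module's y), 30 long (x), 50 tall; this point is 81 mm above the bench; axes as the module's. Shut, it is 45 mm behind the module's front face and 30 mm right (-y) of its centre line. Its foot is the shutter plate, top 56 mm above the bench; the shut guard's hood passes 33 mm above it
- amber_bottle: amber solvent bottle, white cap, 80 mm across, 170 tall; stands to the left; origin under its centre
- clear_bottle: clear bottle, blue cap, 76 mm across, 160 tall; stands to the left; origin under its centre
- beaker: small clear beaker, 52 mm across, 60 tall, standing beside the right side of the module; origin under its centre
- vial_rack: blue rack of capped vials, 90 x 140 mm, 49 tall, to the right; origin under its centre
- screwdriver: screwdriver lying to the left, near the robot
- sample_vial: small amber vial, blue cap, 24 mm across, 36 tall, standing on the module's rear housing; origin under its centre
- flow_cell: steel disc, 40 mm across, 14 thick, lying on the module's rear housing; origin under its centre

How it is judged:
By the outcome, as a careful person would: the job done as asked, in the order asked, and still so for the second after the job is handed in, while the arm keeps its last pose, push and grip.
It also fails if it takes over 48 s, if anything falls off the work surface, if the arm or the gripper's body presses on something with over 40 N, if the wrist force passes 120 N, or if a joint passes its speed limit or range.

## Working session

There is one attempt and no reset: what is moved stays moved. The work goes in short steps, Python scripts to look and compute and a tool call to move; the robot and the scene stay as the last step left them, time stands still between calls to the robot, and variables do not carry over. Pictures are saved under pics/ and viewed, at most 10 in all, crops included, and the job is handed in when it is done.

Besides the shell and the picture viewer there is one more tool, called by a JSON object that holds its "api" and its "payload". play_rows: Moves the arm, as the interface text tells. Its arguments: {"type":"object","properties":{"series":{"type":"array"},"newtons":{"type":"number"}},"required":["series"]}

```bash
mkdir -p pics; cat > h.py <<'E'
import numpy as np, cv2
from scipy.spatial.transform import Rotation as R
from plant import r
def att(c):
    a=np.array(c['attitude'],float)
    return a if a.shape==(3,3) else (R.from_euler('xyz',a,degrees=True).as_matrix() if a.size==3 else R.from_quat(a).as_matrix())
def cloud(c):
    d=c['depth'];v,u=np.mgrid[:d.shape[0],:d.shape[1]];K=c['mtx']
    p=np.dstack([(u-K[0,2])/K[0,0]*d,(v-K[1,2])/K[1,1]*d,d])
    return p@att(c).T+np.array(c['eye'])
E
python3 - <<'E'
from h import *
o=r.get_obs();print(o,r.tcp_to_grasp)
for n in('scene','top'):
    c=r.camera(n);print(n,c['eye'],c['attitude'],c['mtx']);cv2.imwrite(f'pics/{n}0.png',c['frame']);np.savez(f'{n}0.npz',**c)
E
```

```text
{'time_s': 0.0, 'q': array([6.15005721e+01, 1.48513616e+01, 1.19058184e+00, 7.64140707e+01,
       2.27277261e-03, 8.12567506e+01]), 'qvel': array([ 0.07562573, -0.14794906, -0.01603908, -0.04581339,  0.15724275,
        0.00119238]), 'joint_efforts': array([ 2.42540387e-03, -5.55643201e+01,  3.44520628e+01,  1.37775787e-02,
       -6.79425489e-05, -2.69085797e-05]), 'position': array([185.77692151, 517.3981363 , 230.6661208 ]), 'tcp_rot': array([-1.79926365e+02, -1.36241518e-02,  1.60243811e+02]), 'wrist_force': array([ 0.23690882, -0.40415339, -0.30228351]), 'torque': array([-0.00724218,  0.01439703, -0.00819026]), 'grasp_force': 0.0, 'gripper_width': 85.32126481394451} 18.700000000000003
scene [1225.314842   479.6608294 1502.8566909] [-148.84010617   -0.45157748  127.81169185] [[538.64474042   0.         274.63348255]
 [  0.         538.64474042 212.91212272]
 [  0.           0.           1.        ]]
top [ 419.85053367    1.39632539 1351.34443899] [-174.54237505   -0.92714883  -90.53101668] [[438.81439176   0.         283.18465823]
 [  0.         438.81439176 207.72405009]
 [  0.           0.           1.        ]]
```

View pics/scene0.png

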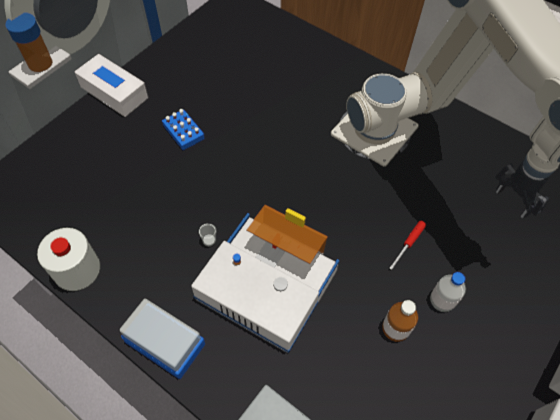

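View pics/top0.png

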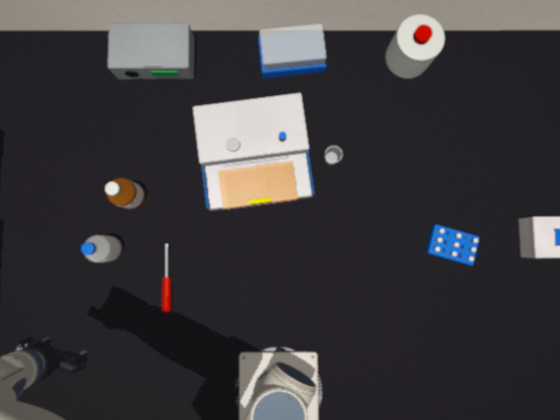

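The views show the module at top pixels (195–313, 95–208), yawed slightly. The yellow fin is at (260, 201) and the beaker at (333, 155). Next I measure the module pose from the housing top and the fin.

```bash
python3 - <<'E'
from h import *
for n in('top','scene'):
    c=dict(np.load(f'{n}0.npz'));P=cloud(c);f=c['frame'].astype(int);b,g,rr=f[...,0],f[...,1],f[...,2]
    ok=c['depth']>0
    m=ok&(abs(P[...,2]-100)<7)&(abs(P[...,0]-700)<250)&(abs(P[...,1]-50)<220)&(f.min(-1)>120)
    k,l,s,_=cv2.connectedComponentsWithStats(m.astype(np.uint8));i=1+s[1:,4].argmax();m=l==i
    rect=cv2.minAreaRect(P[m][:,:2].astype(np.float32));print(n,'housing',rect,np.median(P[m][:,2]));print(cv2.boxPoints(rect))
    y=ok&(rr>170)&(g>150)&(b<90);q=P[y];q=q[(q[:,2]>100)&(abs(q[:,1])<200)]
    print('fin',len(q),q.mean(0),q.min(0),q.max(0))
    rd=ok&(rr>130)&(g<50)&(b<50);q=P[rd];q=q[(q[:,2]<130)&(q[:,2]>45)&(abs(q[:,1]-50)<150)&(q[:,0]>450)&(q[:,0]<800)]
    print('red',len(q),q.mean(0) if len(q) else 0)
E
```

```text
top housing ((776.0852661132812, 72.64405822753906), (171.61141967773438, 320.3272705078125), 7.226327419281006) 100.55316876655456
[[670.8143  220.7421 ]
 [711.108   -97.04083]
 [881.35626 -75.45398]
 [841.06256 242.32895]]
fin 103 [551.54265307  44.64915515 182.06047604] [544.46563389  16.45783597 137.69153767] [560.62453499  72.93369806 189.50356597]
red 0 0
scene housing ((778.1962890625, 74.98683166503906), (172.2596435546875, 320.570556640625), 7.445700168609619) 99.57756771767981
[[672.0219  222.75932]
 [713.56354 -95.10819]
 [884.37067 -72.78566]
 [842.82904 245.08185]]
fin 77 [554.73647606  47.54809408 182.48369763] [546.99333962  17.7592912  174.43771096] [563.73716457  74.98744466 187.49755328]
red 0 0
```

```bash
cat >> h.py <<'E'
def mod(O,yaw):  # module frame -> world
    Rm=R.from_euler('z',yaw,degrees=True); return Rm,(lambda p:Rm.apply(p)+np.array([O[0],O[1],0]))
def rows(c0,r0,targets):
    "targets: list of (pos mm, Rotation) -> shifts cm, rotvec deg in tool frame c0,r0"
    for p,q in targets:
        print(np.r_[r0.inv().apply(np.array(p)-c0)/10,np.degrees((r0.inv()*q).as_rotvec())].round(2).tolist())
def down(yaw): return R.from_euler('xyz',[180,0,yaw],degrees=True)
E
python3 - <<'E'
from h import *
O=(563.9,46.4);Rm,M=mod(O,7.35)
for n in('top','scene'):
    c=dict(np.load(f'{n}0.npz'));P=cloud(c);f=c['frame'].astype(int);b,g,rr=f[...,0],f[...,1],f[...,2]
    ok=c['depth']>0
    y=ok&(rr>130)&(g>110)&(b<90);q=P[y];q=q[(q[:,2]>140)&(abs(q[:,1])<200)]
    q=Rm.inv().apply(q-np.array([*O,0]));print(n,len(q),np.percentile(q,[3,25,50,75,97],axis=0).round(1).tolist())
    a=ok&(rr>g+40)&(g>b+30)&(P[...,2]>120);q=Rm.inv().apply(P[a]-np.array([*O,0]));q=q[(abs(q[:,1])<120)&(q[:,0]>15)&(q[:,0]<130)]
    print('hood',len(q),np.polyfit(q[:,0],q[:,2],1),np.median(q,axis=0)) if len(q)>5 else 0
rows(np.array([185.906,517.625,231.279]),down(160.244),[(M([-10,0,240]),down(97.35))])
E
```

```text
top 102 [[-17.6, -27.7, 161.3], [-15.5, -14.1, 181.8], [-12.7, -0.1, 183.9], [-9.8, 14.2, 185.9], [-6.6, 28.0, 188.8]]
hood 1899 [7.65707204e-02 1.45172550e+02] [ 50.73016745  -0.1626355  149.08904352]
scene 179 [[-15.3, -99.5, 144.8], [-9.3, -88.6, 149.7], [-3.2, -25.3, 175.7], [68.7, 3.4, 182.4], [85.4, 28.6, 186.7]]
hood 1668 [8.03848915e-02 1.43877533e+02] [ 54.32208943   4.48577455 148.20440407]
[-50.61, -32.03, -0.87, 0.0, -0.0, 62.89]
```

```bash
cat >> h.py <<'E'
O=(563.9,46.4);YAW=7.35;Rm,M=mod(O,YAW)
def G(th,up,fwd=3.5):
    t=R.from_euler('y',-th); return M(np.array([-4,0,50])+t.apply([fwd,0,up])), Rm*t*R.from_euler('z',-YAW,degrees=True)*down(90+YAW) if 0 else Rm*t*down(90)
E
python3 - <<'E'
from h import *
h=G(.078,190);print(h[0],h[1].as_euler('xyz',degrees=True))
rows(np.array([185.906,517.625,231.279]),down(160.244),[h])
E
```

```text
[548.71022699  44.44067058 239.69503624] [175.5309292   0.         97.35     ]
[-50.14, -32.27, -0.84, -4.01, -2.45, 62.86]
```

{"api": "play_rows", "payload": {"series": [[-50.1,-32.3,-0.8,-4,-2.45,62.9,4],[-50.1,-32.3,-0.8,-4,-2.45,62.9,4],[-50.1,-32.3,-0.8,-4,-2.45,62.9,4],[-50.1,-32.3,-0.8,-4,-2.45,62.9,4],[-50.1,-32.3,-0.8,-4,-2.45,62.9,4],[-50.1,-32.3,-0.8,-4,-2.45,62.9,4],[-50.1,-32.3,-0.8,-4,-2.45,62.9,4],[-50.1,-32.3,-0.8,-4,-2.45,62.9,4],[-50.1,-32.3,-0.8,-4,-2.45,62.9,4],[-50.1,-32.3,-0.8,-4,-2.45,62.9,4],[-50.1,-32.3,-0.8,-4,-2.45,62.9,4],[-50.1,-32.3,-0.8,-4,-2.45,62.9,4],[-50.1,-32.3,-0.8,-4,-2.45,62.9,4],[-50.1,-32.3,-0.8,-4,-2.45,62.9,4],[-50.1,-32.3,-0.8,-4,-2.45,62.9,4],[-50.1,-32.3,-0.8,-4,-2.45,62.9,4],[-50.1,-32.3,-0.8,-4,-2.45,62.9,4],[-50.1,-32.3,-0.8,-4,-2.45,62.9,4],[-50.1,-32.3,-0.8,-4,-2.45,62.9,4],[-50.1,-32.3,-0.8,-4,-2.45,62.9,4]]}}

```text
time_s: 1.77
position: [547.6, 45.5, 239.6]
tcp_rot: [175.5, 0.0, 97.4]
wrist_force: [0.0, -0.4, -0.2]
gripper_width: 39.6
grasp_force: 0.0
```

```bash
python3 - <<'E'
from h import *
c=r.camera('wrist');cv2.imwrite('pics/w1.png',c['frame']);np.savez('w1.npz',**c);P=cloud(c);f=c['frame'].astype(int);b,g,rr=f[...,0],f[...,1],f[...,2]
print(c['eye'])
y=(c['depth']>0)&(rr>130)&(g>110)&(b<90)&(P[...,2]>150);q=Rm.inv().apply(P[y]-np.array([*O,0]));print(len(q),np.percentile(q,[3,25,50,75,97],axis=0).round(1).tolist())
o=r.get_obs();print(o['position'],o['tcp_rot'],o['q'])
E
```

```text
[528.1821239  118.52660531 382.70430893]
10197 [[-14.0, -63.3, 150.1], [62.7, -4.5, 150.8], [72.6, 27.6, 151.5], [80.9, 61.6, 152.4], [89.5, 96.7, 185.2]]
[547.67139561  45.39043338 239.66302331] [1.75513603e+02 2.28715482e-03 9.74055483e+01] [-4.5136496  11.63619181 -1.98410532 71.98918147  0.92344714 78.11611201]
```

View pics/w1.png

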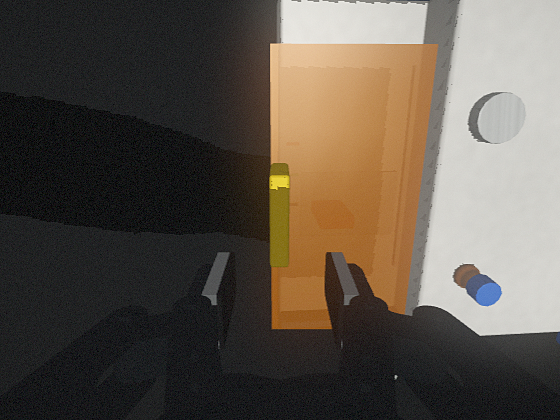

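The picture shows the fin (270–289, 163–267) centred between the open fingers (225 and 335), and the hood is clear. Descend 8.7 cm along the tool axis and grip.

{"api": "play_rows", "payload": {"series": [[0,0,3,0,0,0,4],[0,0,6,0,0,0,4],[0,0,8,0,0,0,4],[0,0,8.7,0,0,0,4],[0,0,8.7,0,0,0,4],[0,0,8.7,0,0,0,4],[0,0,8.7,0,0,0,0.6],[0,0,8.7,0,0,0,0.6],[0,0,8.7,0,0,0,0.6],[0,0,8.7,0,0,0,0.6],[0,0,8.7,0,0,0,0.6],[0,0,8.7,0,0,0,0.6],[0,0,8.7,0,0,0,0.6],[0,0,8.7,0,0,0,0.6]], "newtons": 40}}

```text
time_s: 2.98
position: [554.9, 45.1, 154.1]
tcp_rot: [175.5, 0.0, 97.3]
wrist_force: [-4.5, 0.7, 7.3]
gripper_width: 11.4
grasp_force: 40.4
```

```bash
python3 - <<'E'
from h import *
o=r.get_obs();print(o['position'],o['tcp_rot'],o['wrist_force'],o['gripper_width'],o['grasp_force'])
p,q=G(.078,103.3);print(p)
rows(p,q,[G(t,103.3) for t in np.linspace(.078,.9,17)[1:]])
E
```

```text
[554.91183549  45.0977564  154.05119396] [1.75468210e+02 2.64440980e-02 9.73078444e+01] [-4.46963481  0.68287919  7.25743576] 11.382456169658663 40.386468172073364
[555.41046106  45.30493404 153.25864395]
[0.0, -0.53, -0.0, -2.94, 0.0, -0.0]
[-0.0, -1.06, 0.02, -5.89, -0.0, 0.0]
[-0.0, -1.59, 0.07, -8.83, 0.0, 0.0]
[-0.0, -2.12, 0.15, -11.77, 0.0, -0.0]
[-0.0, -2.64, 0.25, -14.72, 0.0, 0.0]
[-0.0, -3.15, 0.38, -17.66, 0.0, 0.0]
[-0.0, -3.66, 0.54, -20.6, 0.0, 0.0]
[-0.0, -4.16, 0.72, -23.55, 0.0, 0.0]
[-0.0, -4.64, 0.93, -26.49, 0.0, 0.0]
[-0.0, -5.12, 1.16, -29.44, 0.0, 0.0]
[-0.0, -5.59, 1.42, -32.38, 0.0, 0.0]
[-0.0, -6.04, 1.7, -35.32, 0.0, 0.0]
[-0.0, -6.47, 2.0, -38.27, 0.0, 0.0]
[-0.0, -6.89, 2.33, -41.21, 0.0, 0.0]
[-0.0, -7.29, 2.67, -44.15, 0.0, 0.0]
[-0.0, -7.68, 3.04, -47.1, 0.0, 0.0]
```

{"api": "play_rows", "payload": {"series": [[0,-0.27,0,-1.5,0,0,0.6],[0,-0.53,0,-2.94,0,0,0.6],[0,-0.8,0.01,-4.4,0,0,0.6],[0,-1.06,0.02,-5.89,0,0,0.6],[0,-1.33,0.04,-7.4,0,0,0.6],[0,-1.59,0.07,-8.83,0,0,0.6],[0,-1.86,0.11,-10.3,0,0,0.6],[0,-2.12,0.15,-11.77,0,0,0.6],[0,-2.38,0.2,-13.2,0,0,0.6],[0,-2.64,0.25,-14.72,0,0,0.6],[0,-2.9,0.31,-16.2,0,0,0.6],[0,-3.15,0.38,-17.66,0,0,0.6]]}}

```text
time_s: 3.98
position: [523.9, 41.1, 148.1]
tcp_rot: [157.7, 0.0, 97.3]
wrist_force: [-9.4, -0.1, 13.5]
gripper_width: 11.4
grasp_force: 41.5
```

{"api": "play_rows", "payload": {"series": [[0,-0.53,0,-2.94,0,0,0.6],[0,-1.06,0.02,-5.89,0,0,0.6],[0,-1.59,0.07,-8.83,0,0,0.6],[0,-2.12,0.15,-11.77,0,0,0.6],[0,-2.64,0.25,-14.72,0,0,0.6],[0,-3.15,0.38,-17.66,0,0,0.6],[0,-3.66,0.54,-20.6,0,0,0.6],[0,-4.16,0.72,-23.55,0,0,0.6],[0,-4.64,0.93,-26.49,0,0,0.6],[0,-5.12,1.16,-29.44,0,0,0.6],[0,-5.59,1.42,-32.38,0,0,0.6],[0,-5.59,1.42,-32.38,0,0,0.6],[0,-5.59,1.42,-32.38,0,0,0.6]]}}

```text
time_s: 5.07
position: [507.8, 32.4, 155.4]
tcp_rot: [129.1, -0.9, 97.8]
wrist_force: [-3.8, 17.2, -47.1]
gripper_width: 11.4
grasp_force: 144.9
```

```bash
python3 - <<'E'
from h import *
o=r.get_obs();print(o['position'],o['tcp_rot'],o['q'],o['wrist_force'],o['gripper_width'],o['grasp_force'])
print(G(.386+np.radians(32.38),103.3)[0])
E
```

```text
[507.78263639  32.42510882 155.36851328] [129.09477027  -0.89618503  97.84806209] [-17.61226118  -7.16236832 -59.717314   -10.40065831  20.03178914
  73.92599762] [ -3.82646497  17.17787403 -47.13062365] 11.418457863510655 144.9233067780733
[478.54567847  35.39014272 112.84150399]
```

```bash
python3 - <<'E'
from h import *
c=r.camera('scene');cv2.imwrite('pics/s2.png',cv2.resize(c['frame'][130:370,150:430],None,fx=2.5,fy=2.5));np.savez('s2.npz',**c)
o=r.get_obs();print(o['position'],o['q'],o['wrist_force'],o['joint_efforts'],o['grasp_force'])
E
```

```text
[507.79577066  32.41750261 155.34373838] [-17.6024933   -7.15931365 -59.71431341 -10.39911696  20.01438272
  73.92485075] [ -5.03582233  15.4594305  -40.10068118] [ -7.97325253 -41.13110304  34.09300089 -23.07857394  -0.24188091
  -0.60358146] 146.1153668537736
```

View pics/s2.png

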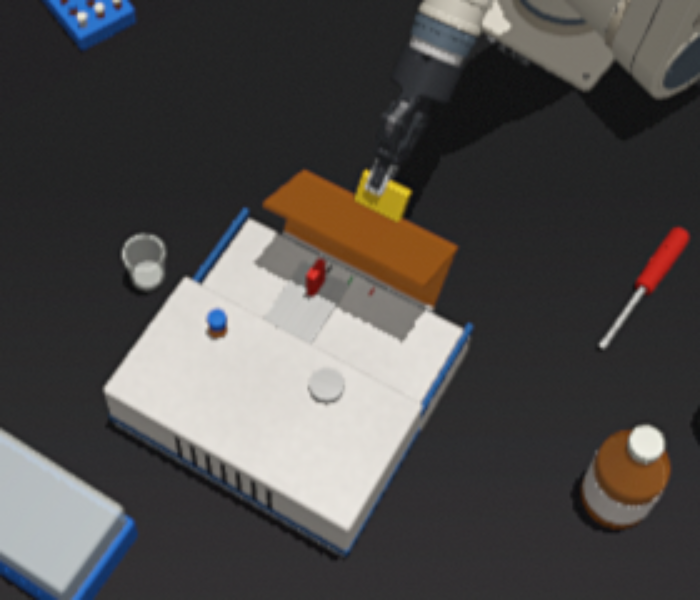

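The guard is about a third of the way down; the fingers hold the fin's top corner (crop ~375, 185). The red tab is at (315, 278). Elbow joint 3 has run into its limit, so less tilt is available. I measure the guard's angle and work out which poses the arm can reach.

```bash
python3 - <<'E'
from h import *
c=dict(np.load('s2.npz'));P=cloud(c);f=c['frame'].astype(int);b,g,rr=f[...,0],f[...,1],f[...,2]
W=Rm.inv().apply(P.reshape(-1,3)-np.array([*O,0])).reshape(P.shape)
a=(c['depth']>0)&(rr>g+40)&(g>b+15)&(W[...,2]>60)&(abs(W[...,1])<120)&(W[...,0]>-110)&(W[...,0]<130)
q=W[a];print(len(q),np.percentile(q,[2,25,50,75,98],axis=0).round(1).tolist())
p=np.polyfit(q[:,0],q[:,2],1);print(p,np.arctan(p[0]))
y=(c['depth']>0)&(rr>130)&(g>110)&(b<90)&(W[...,2]>80)&(abs(W[...,1])<60);q=W[y];print('fin',len(q),np.percentile(q,[2,50,98],axis=0).round(1).tolist())
o=r.get_obs();print('tcp mod',Rm.inv().apply(o['position']-np.array([*O,0])), R.from_euler('xyz',o['tcp_rot'],degrees=True).as_matrix().round(2))
E
```

```text
1697 [[-48.1, -98.9, 61.8], [-21.8, -48.6, 137.7], [-6.2, 9.0, 154.7], [19.1, 63.1, 170.6], [40.9, 103.8, 183.3]]
[  0.73486269 146.4445543 ] 0.6337426365581128
fin 201 [[-68.2, -27.2, 132.4], [-50.9, 10.4, 152.6], [-41.2, 30.4, 173.7]]
tcp mod [-57.432014    -6.69018318 155.34373838] [[-0.14  0.63  0.77]
 [ 0.99  0.07  0.12]
 [ 0.02  0.78 -0.63]]
```

{"api": "play_rows", "payload": {"series": [[0,0,0,0,0,0,7],[0,0,0,0,0,0,7],[0,0,0,0,0,0,7],[0,0,0,0,0,0,7],[0,0.2,-1.5,3,0,0,7],[0,1,-2.6,6,0,0,7],[0,2,-3,10,0,0,7],[0,3,-3.4,14,0,0,7],[0,4,-3.8,18,0,0,7],[0,4.7,-3.8,25,0,0,7],[0,5.5,-4.4,28,0,0,7],[0,5.5,-4.4,28,0,0,7]]}}

```text
time_s: 6.12
position: [514.2, 29.0, 235.9]
tcp_rot: [155.9, -0.2, 97.7]
wrist_force: [0.6, 0.2, -0.1]
gripper_width: 69.6
grasp_force: 0.0
```

```bash
python3 - <<'E'
from h import *
o=r.get_obs();print(o['time_s'],o['position'],o['tcp_rot'],o['q'],o['wrist_force'])
for i in range(1):
    c=r.camera('scene');cv2.imwrite('pics/s3.png',cv2.resize(c['frame'][130:370,150:430],None,fx=2.5,fy=2.5));np.savez('s3.npz',**c)
E
```

```text
6.1167 [514.24518109  28.97191249 235.89245728] [155.93976291  -0.19822599  97.74612182] [-10.48547796  -3.60647728 -24.1673824   46.51096376   7.50149519
  73.33402809] [ 0.58728295  0.21105698 -0.08185309]
```

View pics/s3.png

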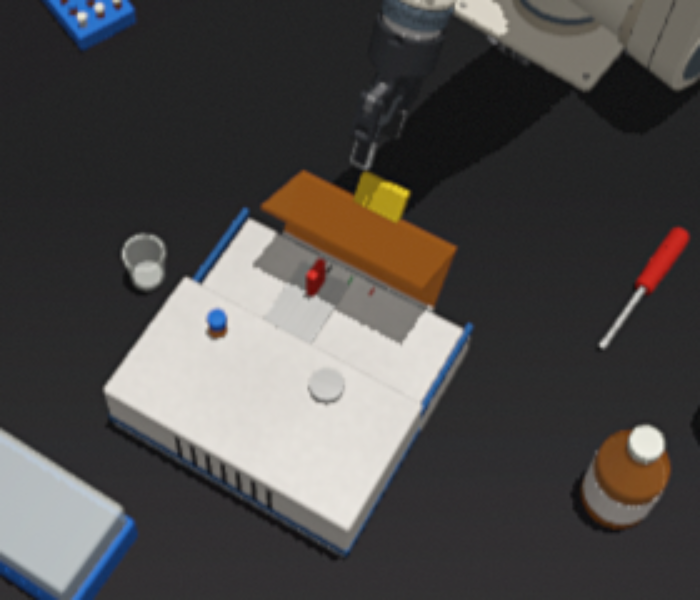

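```bash
cat >> h.py <<'E'
def hood(c):
    P=cloud(c);f=c['frame'].astype(int);b,g,rr=f[...,0],f[...,1],f[...,2]
    W=Rm.inv().apply(P.reshape(-1,3)-np.array([*O,0])).reshape(P.shape)
    a=(c['depth']>0)&(rr>g+40)&(g>b+15)&(W[...,2]>100)&(abs(W[...,1]-4)<95)&(W[...,0]>-110)&(W[...,0]<130)
    q=W[a];best=min(np.linspace(0,1.5,301),key=lambda t:np.median(abs((q[:,0]+4)*np.sin(-t)+(q[:,2]-50)*np.cos(t)-94)))
    return best,len(q)
E
python3 - <<'E'
from h import *
print([hood(dict(np.load(n))) for n in('scene0.npz','s2.npz','s3.npz')])
o=r.get_obs();p0=o['position'];q0=R.from_euler('xyz',o['tcp_rot'],degrees=True)
E
```

```text
[(np.float64(0.07), 1981), (np.float64(0.51), 1282), (np.float64(0.485), 1338)]
```

```bash
python3 - <<'E'
from h import *
o=r.get_obs();p0=o['position'];q0=R.from_euler('xyz',o['tcp_rot'],degrees=True)
q=G(np.radians(22),0)[1]
T=lambda th,b,u:(G(th,u,b)[0],q)
ts=[T(.5,36,175),T(.5,36,150),T(.5,36,116)]
rows(p0,q0,ts);print(ts[0][0],ts[2][0])
ts2=[T(t,26,116) for t in np.linspace(.5,.9,14)]
rows(ts[2][0],q,ts2);print(ts2[-1][0])
E
```

```text
[1.04, -0.85, 1.05, 2.08, -0.4, 0.27]
[1.02, -0.65, 3.54, 2.08, -0.4, 0.27]
[1.0, -0.38, 6.93, 2.08, -0.4, 0.27]
[508.05616332  39.19670132 220.83626772] [536.10984825  42.81534724 169.05889657]
[-0.0, -0.99, 0.12, 0.0, 0.0, 0.0]
[-0.0, -1.36, 0.08, 0.0, 0.0, 0.0]
[-0.0, -1.72, 0.06, 0.0, 0.0, 0.0]
[-0.0, -2.09, 0.05, 0.0, 0.0, 0.0]
[-0.0, -2.45, 0.05, 0.0, 0.0, 0.0]
[-0.0, -2.82, 0.07, 0.0, 0.0, 0.0]
[-0.0, -3.18, 0.09, 0.0, 0.0, 0.0]
[-0.0, -3.55, 0.12, 0.0, 0.0, 0.0]
[-0.0, -3.91, 0.17, 0.0, 0.0, 0.0]
[-0.0, -4.27, 0.23, 0.0, 0.0, 0.0]
[-0.0, -4.63, 0.3, 0.0, 0.0, 0.0]
[-0.0, -4.99, 0.37, 0.0, 0.0, 0.0]
[-0.0, -5.34, 0.47, 0.0, 0.0, 0.0]
[-0.0, -5.7, 0.57, 0.0, 0.0, 0.0]
[485.84263476  36.3313774  142.47325597]
```

{"api": "play_rows", "payload": {"series": [[1,-0.8,1,2,-0.4,0.3,0],[1,-0.8,1,2,-0.4,0.3,0],[1,-0.8,1,2,-0.4,0.3,0],[1,-0.8,1,2,-0.4,0.3,0],[1,-0.8,1,2,-0.4,0.3,0],[1,-0.8,1,2,-0.4,0.3,0],[1,-0.8,1,2,-0.4,0.3,0],[1,-0.6,3.5,2,-0.4,0.3,0],[1,-0.4,5,2,-0.4,0.3,0],[1,-0.4,6,2,-0.4,0.3,0],[1,-0.4,6.9,2,-0.4,0.3,0],[1,-0.4,6.9,2,-0.4,0.3,0],[1,-0.4,6.9,2,-0.4,0.3,0]], "newtons": 40}}

```text
time_s: 7.25
position: [533.6, 42.9, 167.6]
tcp_rot: [158.2, -0.1, 97.3]
wrist_force: [-0.5, 0.4, 0.3]
gripper_width: 0.2
grasp_force: 0.0
```

```bash
python3 - <<'E'
from h import *
o=r.get_obs();print(o['position'],o['q'],o['wrist_force'],o['gripper_width'])
c=r.camera('scene');print(hood(c));cv2.imwrite('pics/s4.png',cv2.resize(c['frame'][180:300,220:360],None,fx=4,fy=4))
E
```

```text
[533.60802047  42.91913295 167.57007507] [ -7.46172128   2.12984629 -28.20776834  38.48387881   5.50123112
  76.28023907] [-0.46657202  0.35464235  0.326295  ] 0.1937506852032923
(np.float64(0.48), 1338)
```

View pics/s4.png

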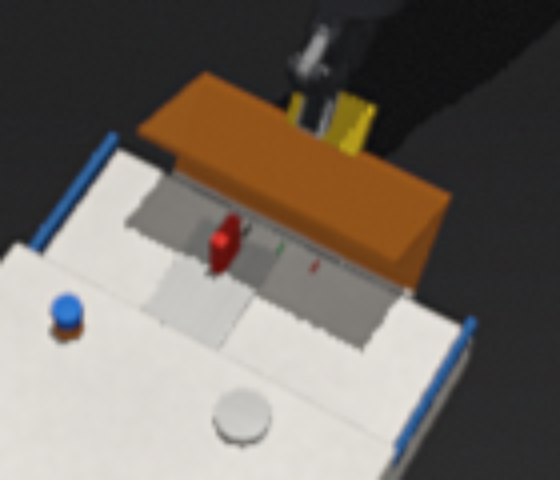

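The closed fingertips now stand behind the fin, over the hood (crop 315, 115), with no contact force. I pull towards the robot along the arc.

{"api": "play_rows", "payload": {"series": [[0,-0.6,0.1,0,0,0,0],[0,-1,0.1,0,0,0,0],[0,-1.4,0.1,0,0,0,0],[0,-1.8,0.1,0,0,0,0],[0,-2.2,0.1,0,0,0,0],[0,-2.6,0.1,0,0,0,0],[0,-3,0.1,0,0,0,0],[0,-3.4,0.1,0,0,0,0],[0,-3.8,0.15,0,0,0,0],[0,-4.2,0.2,0,0,0,0],[0,-4.6,0.3,0,0,0,0],[0,-5,0.4,0,0,0,0],[0,-5.4,0.5,0,0,0,0]]}}

```text
time_s: 8.38
position: [485.5, 36.8, 142.7]
tcp_rot: [158.1, -0.1, 97.3]
wrist_force: [0.3, -0.5, 0.7]
gripper_width: 0.1
grasp_force: 0.1
```

```bash
python3 - <<'E'
from h import *
o=r.get_obs();print(o['position'],o['q'],o['wrist_force'],o['gripper_width'])
c=r.camera('scene');print(hood(c))
E
```

```text
[485.54918961  36.77404218 142.67187335] [ -9.37291801  -1.39435329 -35.81617947  34.54504606   6.18670727
  74.49516827] [ 0.28990321 -0.49135939  0.71930515] 0.110067069833687
(np.float64(0.81), 627)
```

```bash
python3 - <<'E'
from h import *
o=r.get_obs();p0=o['position'];q0=R.from_euler('xyz',o['tcp_rot'],degrees=True)
qt=down(180+YAW)
rows(p0,q0,[(p0+[0,0,110],q0),(M([45,-30,250]),qt)])
print(M([45,-30,250]),M([45,-30,64]))
E
```

```text
[0.01, 4.09, -10.21, 0.0, 0.0, 0.0]
[-3.04, 15.6, -5.39, 17.17, 17.07, -88.88]
[612.36814764  22.4033614  250.        ] [612.36814764  22.4033614   64.        ]
```

{"api": "play_rows", "payload": {"series": [[0,1.4,-3.5,0,0,0,0],[0,2.8,-7,0,0,0,0],[0,4.1,-10.2,0,0,0,0],[-3,15.6,-5.4,17.2,17.1,-88.9,6],[-3,15.6,-5.4,17.2,17.1,-88.9,6],[-3,15.6,-5.4,17.2,17.1,-88.9,6],[-3,15.6,-5.4,17.2,17.1,-88.9,6],[-3,15.6,-5.4,17.2,17.1,-88.9,6],[-3,15.6,-5.4,17.2,17.1,-88.9,6],[-3,15.6,-5.4,17.2,17.1,-88.9,6],[-3,15.6,-5.4,17.2,17.1,-88.9,6],[-3,15.6,-5.4,17.2,17.1,-88.9,6],[-3,15.6,-5.4,17.2,17.1,-88.9,6],[-3,15.6,-5.4,17.2,17.1,-88.9,6],[-3,15.6,-5.4,17.2,17.1,-88.9,6],[-3,15.6,-5.4,17.2,17.1,-88.9,6],[-3,15.6,-5.4,17.2,17.1,-88.9,6],[-3,15.6,-5.4,17.2,17.1,-88.9,6],[-3,15.6,-5.4,17.2,17.1,-88.9,6]]}}

```text
time_s: 10.02
position: [613.3, 22.8, 251.0]
tcp_rot: [180.0, 0.1, -172.8]
wrist_force: [0.5, -0.4, 0.1]
gripper_width: 59.6
grasp_force: 0.0
```

```bash
cat >> h.py <<'E'
def tab(c):
    P=cloud(c);f=c['frame'].astype(int);b,g,rr=f[...,0],f[...,1],f[...,2]
    W=Rm.inv().apply(P.reshape(-1,3)-np.array([*O,0])).reshape(P.shape)
    a=(c['depth']>0)&(rr>90)&(g<60)&(b<60)&(rr>2*g)&(W[...,2]>60)&(W[...,2]<125)&(abs(W[...,1])<60)&(W[...,0]>20)&(W[...,0]<75)
    q=W[a];return len(q),(np.percentile(q,[3,50,97],axis=0).round(1).tolist() if len(q) else 0)
E
python3 - <<'E'
from h import *
o=r.get_obs();print(o['time_s'],o['position'],o['tcp_rot'],o['q'],o['wrist_force'],o['gripper_width'])
c=r.camera('wrist');print(tab(c));cv2.imwrite('pics/w5.png',c['frame']);np.savez('w5.npz',**c)
c=r.camera('scene');print(tab(c));a=cv2.resize(c['frame'][130:340,180:400],None,fx=2,fy=2);cv2.imwrite('pics/s5.png',a);np.savez('s5.npz',**c)
c=r.camera('top');print(tab(c));np.savez('t5.npz',**c)
E
```

```text
10.0167 [613.30134644  22.80864902 250.99710093] [ 1.79987239e+02  5.55853843e-02 -1.72823689e+02] [-5.71120874e+00  2.09546152e+01  1.29949728e+01  8.19890187e+01
  2.48374999e-02 -1.28875149e+01] [ 0.52905361 -0.43214926  0.10143908] 59.63189982349263
(56, [[30.7, -33.7, 105.4], [47.2, -32.3, 106.8], [58.0, -24.8, 107.8]])
(73, [[34.3, -31.6, 61.0], [50.9, -25.2, 92.5], [61.5, -22.5, 108.1]])
(0, 0)
```

View pics/w5.png

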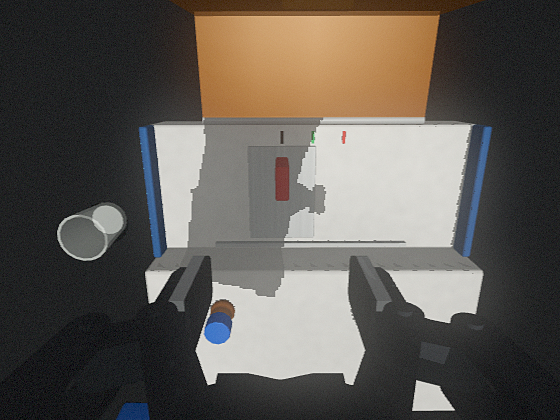

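View pics/s5.png

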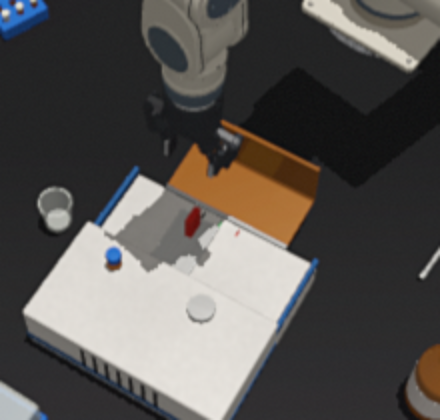

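The guard is down (panel level, hood now upright towards the robot). In the wrist view the tab is at (282, 178), with the marks black (282, 137), green (312, 137) and red (344, 137). The finger midline is at column 280, so I descend and grip.

{"api": "play_rows", "payload": {"series": [[0,0,3.5,0,0,0,6],[0,0,7,0,0,0,6],[0,0,10,0,0,0,6],[0,0,13,0,0,0,6],[0,0,15,0,0,0,6],[0,0,17,0,0,0,6],[0,0,18,0,0,0,6],[0,0,18.6,0,0,0,6],[0,0,18.6,0,0,0,6],[0,0,18.6,0,0,0,6],[0,0,18.6,0,0,0,0.8],[0,0,18.6,0,0,0,0.8],[0,0,18.6,0,0,0,0.8],[0,0,18.6,0,0,0,0.8],[0,0,18.6,0,0,0,0.8],[0,0,18.6,0,0,0,0.8],[0,0,18.6,0,0,0,0.8],[0,0,18.6,0,0,0,0.8],[0,0,18.6,0,0,0,0.8]], "newtons": 50}}

```text
time_s: 11.75
position: [613.6, 24.4, 66.0]
tcp_rot: [179.9, 0.1, -172.6]
wrist_force: [-1.8, 9.4, 4.1]
gripper_width: 11.6
grasp_force: 51.1
```

```bash
cat >> h.py <<'E'
def green(c):
    P=cloud(c);f=c['frame'].astype(int);b,g,rr=f[...,0],f[...,1],f[...,2]
    W=Rm.inv().apply(P.reshape(-1,3)-np.array([*O,0])).reshape(P.shape)
    a=(c['depth']>0)&(g>rr+25)&(g>b+25)&(abs(W[...,0]-12)<25)&(abs(W[...,1])<30)
    q=W[a];return len(q),(q.mean(0).round(1) if len(q) else 0)
E
python3 - <<'E'
from h import *
for n in('w5','s5'): 
    c=dict(np.load(n+'.npz'));print(n,green(c),hood(c))
o=r.get_obs();print(o['time_s'],o['position'],o['tcp_rot'],o['wrist_force'],o['gripper_width'],o['grasp_force'])
print('tcp mod',Rm.inv().apply(o['position']-np.array([*O,0])))
c=r.camera('wrist');print('w',green(c),tab(c))
c=r.camera('scene');print('s',green(c),tab(c),hood(c))
c=dict(np.load('s5.npz'));P=cloud(c);W=Rm.inv().apply(P.reshape(-1,3)-np.array([*O,0])).reshape(P.shape);f=c['frame'].astype(int)
m=(f[...,2]>f[...,1]+30)&(f[...,1]>f[...,0]+15)&(abs(W[...,1]+0)<90)&(W[...,0]>-90)&(W[...,0]<-12)&(W[...,2]<90);q=W[m];print('panel',len(q),np.polyfit(q[:,0],q[:,2],1),np.median(q,axis=0))
E
```

```text
w5 (29, array([12.2,  1.5, 51.5])) (np.float64(0.0), 0)
s5 (4, array([15.6,  1.7, 52.1])) (np.float64(1.455), 128)
11.75 [613.59675113  24.42009541  66.00548354] [ 1.79875088e+02  1.18396342e-01 -1.72562138e+02] [-1.82328143  9.36498913  4.08424245] 11.58958183299969 51.056835651397705
tcp mod [ 46.47650936 -28.15701256  66.00548354]
w (146, array([11.7,  1.3, 51.8])) (3615, [[29.4, -34.0, 66.7], [36.3, -28.8, 106.4], [57.0, -23.4, 107.8]])
s (0, 0) (24, [[51.8, -33.9, 64.9], [59.7, -29.3, 99.6], [62.6, -25.5, 107.7]]) (np.float64(1.455), 112)
panel 1215 [-0.10370197 50.59677357] [-48.04600545   9.2295856   55.39102604]
  return _methods._mean(a, axis=axis, dtype=dtype,
  ret = ret.dtype.type(ret / rcount)
```

{"api": "play_rows", "payload": {"series": [[0,0.3,0,0,0,0,0.8],[0,0.6,0,0,0,0,0.8],[0,0.9,0,0,0,0,0.8],[0,1.2,0,0,0,0,0.8],[0,1.5,0,0,0,0,0.8],[0,1.8,0,0,0,0,0.8],[0,2.1,0,0,0,0,0.8],[0,2.4,0,0,0,0,0.8],[0,2.7,0,0,0,0,0.8],[0,3.0,0,0,0,0,0.8],[0,3.0,0,0,0,0,0.8],[0,3.0,0,0,0,0,0.8],[0,3.0,0,0,0,0,0.8],[0,3.0,0,0,0,0,0.8]]}}

```text
time_s: 13.02
position: [610.2, 51.3, 66.0]
tcp_rot: [-179.8, 0.1, -172.7]
wrist_force: [0.3, -5.8, 5.9]
gripper_width: 11.4
grasp_force: 51.4
```

```bash
python3 - 2>/dev/null <<'E'
from h import *
o=r.get_obs();print(o['time_s'],o['position'],o['tcp_rot'],o['wrist_force'],o['gripper_width'],o['grasp_force'])
print('tcp mod',Rm.inv().apply(o['position']-np.array([*O,0])))
c=r.camera('wrist');print('w',green(c),tab(c));cv2.imwrite('pics/w6.png',c['frame'])
c=r.camera('scene');print('s',green(c),tab(c),hood(c))
E
```

```text
13.0167 [610.15537221  51.32419406  66.00386925] [-1.79838283e+02  1.05168212e-01 -1.72684322e+02] [ 0.29581539 -5.83701287  5.89585768] 11.41288582193589 51.35815143585205
tcp mod [46.50525304 -1.03372392 66.00386925]
w (154, array([11.6,  1.4, 51.7])) (3655, [[29.4, -6.9, 66.3], [36.0, -1.5, 106.4], [57.0, 3.7, 107.8]])
s (0, 0) (27, [[50.5, -6.9, 64.4], [59.9, -2.4, 91.1], [62.5, 2.0, 106.9]]) (np.float64(1.46), 96)
```

View pics/w6.png

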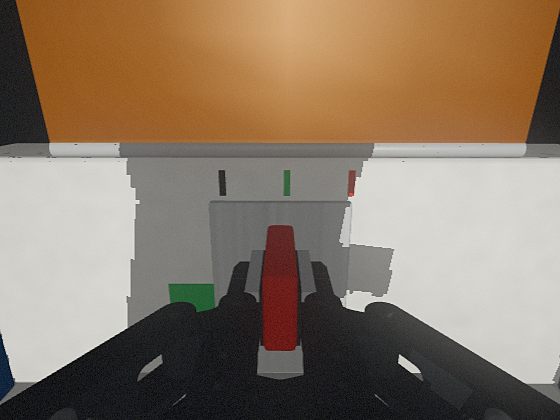

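The wrist view shows the tab held between the pads. Its top centre is at column 280, the green mark at 287, and it measures 2.9 mm short. TCP travel gives the same figure, so I add 3 mm.

{"api": "play_rows", "payload": {"series": [[0,0.1,0,0,0,0,0.8],[0,0.2,0,0,0,0,0.8],[0,0.3,0,0,0,0,0.8],[0,0.3,0,0,0,0,0.8],[0,0.3,0,0,0,0,0.8],[0,0.3,0,0,0,0,0.8],[0,0.3,0,0,0,0,0.8],[0,0.3,0,0,0,0,0.8],[0,0.3,0,0,0,0,0.8],[0,0.3,0,0,0,0,0.8],[0,0.3,0,0,0,0,0.8],[0,0.3,0,0,0,0,0.8]]}}

```text
time_s: 14.12
position: [609.8, 54.2, 66.0]
tcp_rot: [-179.8, 0.1, -172.7]
wrist_force: [-0.6, -6.7, 6.5]
gripper_width: 11.3
grasp_force: 51.4
```

```bash
python3 - 2>/dev/null <<'E'
from h import *
o=r.get_obs();print(o['time_s'],o['position'],o['qvel'].round(2),o['wrist_force'],o['gripper_width'],o['grasp_force'])
print('tcp mod',Rm.inv().apply(o['position']-np.array([*O,0])))
c=r.camera('wrist');print('w',green(c),tab(c))
c=r.camera('scene');P=cloud(c);W=Rm.inv().apply(P.reshape(-1,3)-np.array([*O,0])).reshape(P.shape);f=c['frame'].astype(int)
m=(f[...,2]>f[...,1]+30)&(f[...,1]>f[...,0]+15)&(abs(W[...,1]+0)<90)&(W[...,0]>-90)&(W[...,0]<-12)&(W[...,2]<90);q=W[m];print('panel',len(q),np.polyfit(q[:,0],q[:,2],1),hood(c))
E
```

```text
14.1167 [609.79998252  54.20011023  66.00706388] [ 0.   -0.06 -0.01  0.08 -0.05  0.  ] [-0.61822683 -6.67766715  6.54658806] 11.32667850389577 51.37901186943054
tcp mod [46.52069991  1.86402642 66.00706388]
w (155, array([11.5,  1.5, 51.8])) (3641, [[29.4, -3.9, 66.6], [36.1, 1.4, 106.4], [57.0, 6.5, 107.8]])
panel 707 [-0.11386406 49.89815083] (np.float64(1.46), 88)
```

```bash
python3 -c "
from plant import r
print(r.hand_in())"
```

```text
the job is handed in; nothing more can be done
None
```

The job is handed in after about 14 s: the guard is fully down, and the gripper holds the red tab at rest within about 1 mm of the green mark. The one problem was on the first pull, when joint 3 ran into its range limit (read −59.717°, limit −59.71°) with up to 47 N at the wrist, and I finished the pull from behind the fin.

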